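# Tap-centre a bowl on the banding wheel

### The job

The bisque bowl stands upside down and off-centre on the banding wheel: nudge it along the wheel head with your fingers until it stands centred on the wheel, then take your hand away. Don't pick it up or tip it, keep off the foot ring on top, which has fresh wax on it, and leave the other things on the table where they are.

Things in the scene. Friction and masses are not known exactly. Their poses are not given: they have to be found in the camera images.
- wheel_centre (a point): centre of the top face of the banding wheel's head, on its axis, 65 mm above the table. The head: a level grey iron disc 220 mm across with engraved rings 60, 100, 140 and 180 mm across about its centre. It turns stiffly on its upright axis (0.04 N m holds it); a push that does not point at the axis may turn it. The wheel's foot stays put on the table; its place varies.
- bowl: round pinkish-tan bisque bowl, rim down on the wheel head. Origin at the centre of its rim, level with the head; z up. Rim 130 mm across; side upright for 12 mm, then curving in: 125 mm across at height 26, 110 at 40, 88 at 50, flat top 68 at 56. 0.3 to 0.55 kg; slides under 1 to 6 N and stops with the push. At the start its centre is 30 to 43 mm from the axis, in any direction.
- bowl_foot: the bowl's foot ring, freshly waxed, part of the bowl: a ring 68 mm across, 5 mm thick and 7 mm high on top of the bowl, from 56 to 63 mm above the wheel head. Origin at the centre of the ring's lower face.
- spray_bottle: bystander: white spray bottle with a red trigger head, 72 mm across, 200 mm high, standing to one side; origin at the centre of its underside
- glaze_jar: bystander: lidded jar, 60 mm across, 85 mm high, standing to one side; origin at the centre of its underside
- beaker: bystander: bisque beaker, 72 mm across, 85 mm high, standing upright and open to one side; origin at the centre of its underside
- brush: bystander: flat hake brush, 180 mm long, 50 mm wide at the bristles, 9 mm thick, lying on the table to the robot's right, on the far side; origin at its middle, underneath, x along the brush towards the bristles
Mind the look-alikes: they are no part of the job. What is shaped like the bowl but orange is not meant.

How it is judged:
By the outcome, as a careful person would: the job done as asked, in the order asked, and still so for the second after the job is handed in, with the robot touching nothing.
It also fails if it takes over 45 s, if anything falls off the work surface, if the arm or the gripper's body presses on something with over 40 N, if the wrist force passes 120 N, or if a joint passes its speed limit or range.

### The arm

A 6-joint arm with a two-finger parallel gripper is mounted at the origin on the work surface. World frame = base frame: x ahead of the robot, y to its left, z up, the work surface at z = 0. Lengths are in m, angles in rad, forces in N, time in s.
With the tool pointing down it reaches from about 0.375 to 0.975 m from the base axis. Payload 3.8 kg.
Tool frame: the origin (TCP) lies midway between the tips of the shut fingers; the grasp point (between the pads) lies 19 mm behind it; z points along the fingers, y is the line along which they close (so a half turn about z gives the same grasp; the last joint's range is limited). The gripper opens to 88 mm and grips with 3 to 60 N. Pads are 18 mm wide; open, the fingers measure 123 mm over their backs; the gripper's body (75 mm by 187 mm) begins 45 mm behind the grasp point.
Start: joints at [-1.233, 0.264, 1.604, -0, 1.274, -0.037], TCP at [0.247, -0.628, 0.239] pointing down, gripper open.
Joint ranges: [-2.63, 2.63], [-0.94, 2.18], [0.31, 2.57], [-1.31, 4.45], [0, 2.66], [-2.55, 2.55]. Speed limits (rad/s): [2.57, 2.57, 3.14, 3.14, 3.14, 3.14].

### API

Orientations are given as a rotation vector (axis times angle).
In Python, from cell import manip, inverse_kinematics, cams, order gives the robot as it stands. Calls block until the motion is done:
- manip.move_pose(position, orientation): joint-space move of the TCP to a pose.
- manip.move_linear(position, rate=0.15, rot=None): straight line of the TCP; rot=None keeps the orientation; rate is the mean speed in m/s.
- manip.set_joints(angles): joint-space move.
- manip.set_gripper(opening, force=None): finger opening in m; force is the grip in N (None keeps the last); returns when the fingers have stopped.
- manip.dwell(seconds).
- inverse_kinematics(position, orientation): joint angles nearest the present ones, or None.
- manip.state(): the state.
- cams.capture(name): name is "side" or "top"; returns a dict with "image" (420x560x3 uint8, blue, green, red), "z_map" (420x560 float32, m along the optical axis (not along the pixel's ray), 0 where there is no reading), "intrinsics" (3x3 intrinsics, pixels), "position" and "orientation" of the camera in the world. Camera axes: x right, y down, z forward; pixel columns grow to the right and rows downward; lengths in m; the calibration is good to about 2 mm. A picture is of the moment at which its call begins.
A pose or a line that the arm cannot do raises manip.IKError and nothing moves.
- order.close_job(): hands the job in; it is judged then, once.
The state is a dict: "clock": time; "joint_pos": joint angles; "joint_velocities": joint speeds; "tau": joint torques, N m; "tool_pos": TCP position; "tcp_rot": TCP orientation; "contact_force": force on the tool from outside, world axes, zero at the start; "moment": the same for the moment, N m; "gripper_width": finger opening in m; "grasp_force": force on a finger pad.
Only numpy, scipy, OpenCV 4.12 (cv2) and the standard library are available. Lean on these libraries where they do the work, as an engineer would, in place of code of your own. Each camera call takes 0.05 s, during which the arm holds its last target. There are 200 camera calls.

## Working session

There is one attempt and no reset: what is moved stays moved. The work goes in short steps, each a Python script; the robot and the scene stay as the last script left them, time stands still between calls to the robot, and variables do not carry over. Pictures are saved under pics/ and viewed, at most 10 in all, crops included, and the job is handed in when it is done.

```bash
mkdir -p pics; ls
python3 - <<'E'
from cell import manip,cams
import cv2,numpy as np
for n in("top","side"):
    c=cams.capture(n); cv2.imwrite(f"pics/{n}0.png",c["image"]); np.savez(f"{n}0.npz",**c)
    print(n,c["intrinsics"].tolist(),c["position"],c["orientation"])
s=manip.state(); print(s["clock"],s["tool_pos"],s["tcp_rot"],s["contact_force"])
E
```

```text
pics
top [[539.2429814532007, 0.0, 271.09397534516705], [0.0, 539.2429814532007, 203.83839654256366], [0.0, 0.0, 1.0]] [0.40535747 0.00570072 1.49287877] [-2.12420308  2.14926974 -0.16607244]
side [[431.7492966817334, 0.0, 278.40697108115745], [0.0, 431.7492966817334, 208.86042350842834], [0.0, 0.0, 1.0]] [-0.02986797  0.81723445  0.81383698] [-0.8449929   2.39622409 -1.27184627]
0.1 [ 0.24688054 -0.62754283  0.23751932] [-3.08463994e+00 -5.84912810e-01  5.24215302e-04] [-0.12376024 -0.14321404  0.51727646]
```

View pics/top0.png

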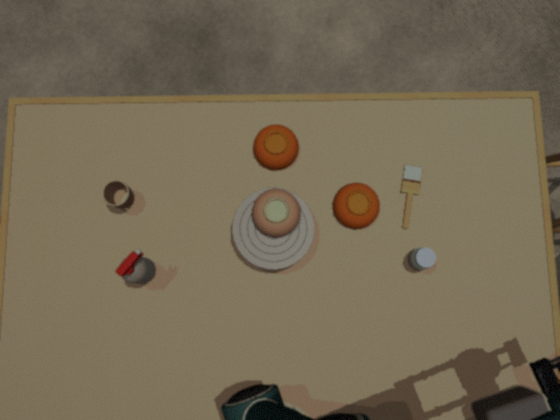

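View pics/side0.png

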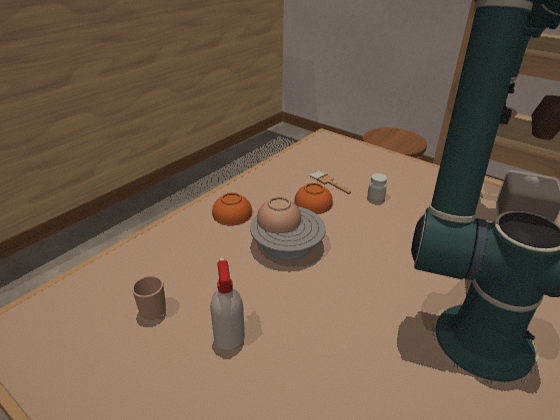

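Candidates for the bowl in the top view are pinkish at (276,212) on the wheel, orange at (276,147) and orange at (356,205). The orange ones are look-alikes on the table, so I choose (276,212). I'll measure and take a close crop to check.

```bash
cat > h.py <<'E'
import numpy as np,cv2
from scipy.spatial.transform import Rotation as R
from scipy.optimize import least_squares
def rays(c,uv):
    K=c["intrinsics"]; uv=np.asarray(uv,float)
    d=np.c_[(uv[:,0]-K[0,2])/K[0,0],(uv[:,1]-K[1,2])/K[1,1],np.ones(len(uv))]
    return d@R.from_rotvec(c["orientation"]).as_matrix().T
def onplane(c,uv,z):
    d=rays(c,uv); p=np.asarray(c["position"]); return (p+d*((z-p[2])/d[:,2])[:,None])[:,:2]
def cloud(c):
    h,w=c["z_map"].shape; v,u=np.mgrid[:h,:w]
    return (c["position"]+rays(c,np.c_[u.ravel(),v.ravel()])*c["z_map"].reshape(-1,1)).reshape(h,w,3)
def circ(p,r=None):
    f=(lambda q:np.hypot(*(p-q[:2]).T)-(q[2] if r is None else r))
    s=least_squares(f,[*p.mean(0),.05][:3 if r is None else 2],loss="soft_l1",f_scale=.001)
    return s.x,np.abs(s.fun).mean()
def big(m):
    cs=cv2.findContours(m.astype(np.uint8),cv2.RETR_EXTERNAL,cv2.CHAIN_APPROX_NONE)[0]
    return max(cs,key=cv2.contourArea)[:,0]
def measure(c,near=None):
    """wheel centre (outer edge of head) and bowl centre (wax disc; cloud slices)"""
    P=cloud(c); ok=c["z_map"]>0; out={}
    near=np.array([.40,.0]) if near is None else near
    nb=np.hypot(*(P[...,:2]-near).transpose(2,0,1))<.15
    hsv=cv2.cvtColor(c["image"],cv2.COLOR_BGR2HSV)
    grey=nb&ok&(P[...,2]>.055)&(P[...,2]<.075)
    k=big(cv2.morphologyEx(grey.astype(np.uint8),cv2.MORPH_OPEN,np.ones((3,3))))
    p=onplane(c,k,.065); q,_=circ(p,.110)
    for _ in range(3):
        g=np.abs(np.hypot(*(p-q).T)-.110)<.006; q,e=circ(p[g],.110)
    out["wheel"]=(q,e,g.sum(),circ(p[g])[0][2])
    top=nb&ok&(P[...,2]>.112)&(P[...,2]<.14)
    wax=nb&ok&(P[...,2]>.1)&(P[...,2]<.14)&(hsv[...,0]>22)&(hsv[...,0]<80)
    for n,m in(("top",top),("wax",wax)):
        if m.sum()>30: out[n]=(circ(onplane(c,big(m),.128 if n=="wax" else .118)),m.sum())
    s=ok&nb&(P[...,2]>.085)&(P[...,2]<.14); x=P[s]
    # surface fit with known profile
    rr=lambda z:np.interp(z-.065,[0,.012,.026,.040,.050,.056],[.065,.065,.0625,.055,.044,.034])
    t=x[(x[:,2]<.116)]
    f=least_squares(lambda q:np.hypot(*(t[:,:2]-q).T)-rr(t[:,2]),t[:,:2].mean(0),loss="soft_l1",f_scale=.002)
    out["side"]=(f.x,np.abs(f.fun).mean(),len(t))
    return out
E
python3 - <<'E'
from h import *
c=dict(np.load("top0.npz")); s=dict(np.load("side0.npz"))
print("pix",onplane(c,[[273,229]],.065),onplane(c,[[276,211]],.128))
n=onplane(c,[[273,229]],.065)[0]
for q in(c,s):
    for k,v in measure(q,n).items(): print(k,v)
P=cloud(c); print("z bowl top",P[205:217,270:282,2].mean(), "head",P[250:260,265:280,2].mean(),"orange",P[147,276],P[205,356])
a=cv2.resize(c["image"][120:280,200:400],None,fx=3,fy=3,interpolation=2); b=cv2.resize(s["image"][180:275,200:350],None,fx=2.1,fy=2.1)
o=np.zeros((480,800,3),np.uint8); o[:,:600]=a; cv2.imwrite("pics/crop0.png",np.vstack([o[:,:600]]))
E
```

```text
pix [[0.56652585 0.00570962]] [[ 0.60560472 -0.00251494]]
wheel (array([0.57225272, 0.00470184]), np.float64(0.0016827951946072073), np.int64(200), np.float64(0.10815250165001501))
top ((array([ 0.60911645, -0.00272256,  0.04501304]), np.float64(0.0015919538463895376)), np.int64(975))
wax ((array([ 0.60877494, -0.00202085,  0.02813641]), np.float64(0.0011714663800556338)), np.int64(407))
side (array([ 0.61055092, -0.00302816]), np.float64(0.0028189422666368377), 1039)
wheel (array([0.56938139, 0.00843829]), np.float64(0.0011967632843460886), np.int64(137), np.float64(0.10970460978146039))
top ((array([0.60798179, 0.00189155, 0.04765964]), np.float64(0.0023962762391476155)), np.int64(512))
side (array([ 0.6109817 , -0.00173247]), np.float64(0.0018954630317982786), 610)
z bowl top 0.11990048590862434 head 0.0643935593665113 orange [ 0.79533156 -0.00526429  0.04995954] [ 0.63012374 -0.21900048  0.05465179]
```

View pics/crop0.png

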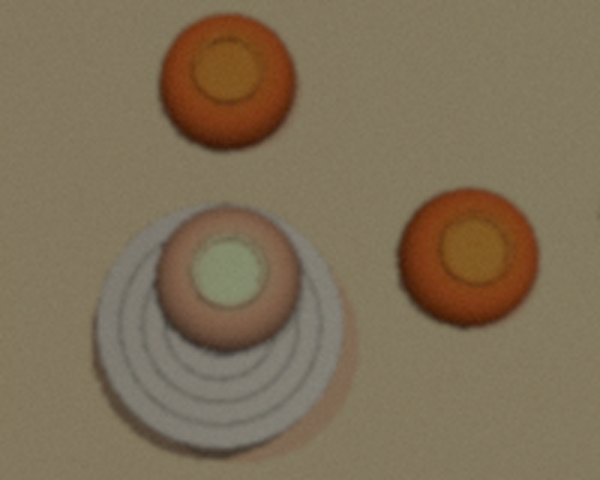

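The crop confirms it: a pinkish-tan bowl with a pale waxed ring on the wheel, about 39 mm off towards +x. The orange bowls stand apart on the table. I'll push from the far side with both fingers as a cradle, stop short, then look.

```bash
cat >> h.py <<'E'
def orient(d,sign,t=np.radians(10)):
    d=np.r_[d/np.linalg.norm(d),0]; z=np.array([0,0,-np.cos(t)])+np.sin(t)*d
    y=sign*np.cross([0,0,1],d); return R.from_matrix(np.c_[np.cross(y,z),y,z]).as_rotvec()
def look(cams,n,name,near):
    c=cams.capture(n); np.savez(name+".npz",**c); cv2.imwrite(f"pics/{name}.png",cv2.resize(c["image"][150:280,200:360],None,fx=4.5,fy=4.5,interpolation=2) if n=="top" else c["image"])
    return c
E
cat > go.py <<'E'
from h import *
from cell import manip,cams,inverse_kinematics
W=np.array([.570,.006]); B=np.array([.609,-.002]); d=(W-B)/np.linalg.norm(W-B)
S=B-d*.095; hi=[*S,.27]; best=None
for sg in(1,-1):
    o=orient(d,sg); q=inverse_kinematics(hi,o)
    if q is not None and (best is None or abs(q[5])<abs(best[1][5])): best=(o,q)
o,q=best; print(q)
manip.set_gripper(.06)
manip.move_pose(hi,o); manip.move_linear([*S,.073],rate=.12)
F0=np.array(manip.state()["contact_force"]); print("F0",F0,manip.state()["clock"])
for a in(.074,):  # offset of TCP behind the bowl's centre
    manip.move_linear([*(B-d*a),.073],rate=.05); print(a,np.array(manip.state()["contact_force"])-F0)
L=np.linalg.norm(W-B)
for k in np.linspace(0,L-.008,5)[1:]:
    manip.move_linear([*(B+d*(k-.0665)),.073],rate=.03)
    s=manip.state(); print(round(k,4),np.round(np.array(s["contact_force"])-F0,2),s["tool_pos"])
look(cams,"top","t1",W); look(cams,"side","s1",W); print(manip.state()["clock"])
for n in("t1","s1"):
    for k,v in measure(dict(np.load(n+".npz")),W).items(): print(n,k,v)
E
python3 go.py
```

```text
[-0.07608903  0.41395889  1.35970698  0.02187328  1.5411058  -1.44711107]
F0 [-0.2597838  -0.04527843  0.06583888] 5.1583
0.074 [0.09947017 0.62340422 0.13064333]
0.008 [2.63 0.41 0.03] [ 0.66626137 -0.01371933  0.07308954]
0.0159 [ 2.73 -0.88  0.5 ] [ 0.6580931  -0.0119794   0.07304039]
0.0239 [ 1.74 -0.36 -0.03] [ 0.65025459 -0.01044254  0.0730124 ]
0.0318 [ 1.9  -0.04  0.28] [ 0.64246817 -0.00887215  0.07301296]
7.7417
t1 wheel (array([0.56454958, 0.17343212]), np.float64(0.0032260561218565424), np.int64(37), np.float64(0.11362151412305815))
t1 side (array([0.595963  , 0.01500521]), np.float64(0.003786436669166817), 25)
s1 wheel (array([0.56951571, 0.00853928]), np.float64(0.0012095648045572559), np.int64(133), np.float64(0.10955122746782625))
s1 top ((array([0.57537905, 0.01111985, 0.04741622]), np.float64(0.002191548853649095)), np.int64(647))
s1 side (array([0.57965652, 0.00684124]), np.float64(0.005150933390400998), 758)
```

View pics/s1.png

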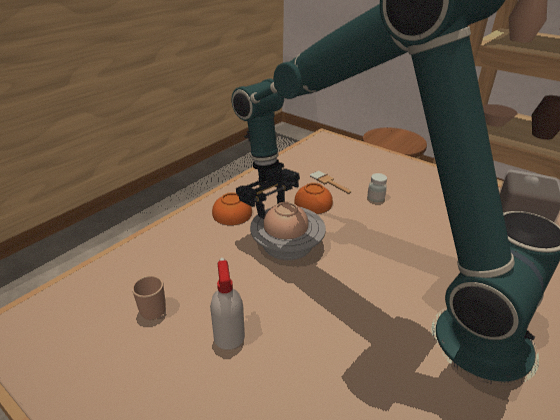

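View pics/t1.png

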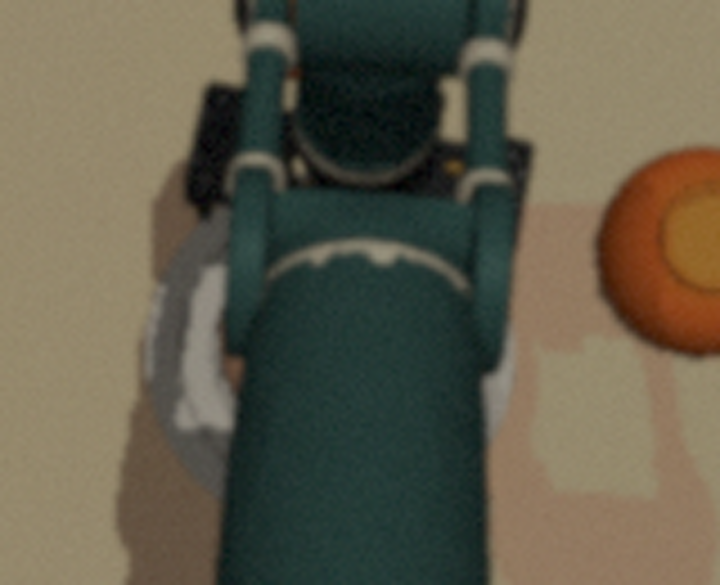

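The side view shows the bowl at (286,222), now nearly centred. The top view is covered by the arm. I'll back off, swing the arm aside and look from above.

```bash
cat > away.py <<'E'
import sys
from h import *
from cell import manip,cams
W=np.array([.570,.006])
s=manip.state(); p=np.array(s["tool_pos"]); Rm=R.from_rotvec(s["tcp_rot"]).as_matrix()
d=Rm[:2,2]/np.linalg.norm(Rm[:2,2])
b=p.copy(); b[:2]-=d*.03; manip.move_linear(b,rate=.1); b[2]=.25; manip.move_linear(b,rate=.2)
j=np.array(manip.state()["joint_pos"]); j[0]-=.9; manip.set_joints(j)
n=sys.argv[1]; c=look(cams,"top",n,W); print(manip.state()["clock"])
for k,v in measure(c,W).items(): print(k,v)
s=look(cams,"side",n+"s",W); 
for k,v in measure(s,W).items(): print("S",k,v)
E
python3 away.py t2
```

```text
11.375
wheel (array([0.5709004 , 0.00479078]), np.float64(0.0020540248144034073), np.int64(232), np.float64(0.10799663975953394))
top ((array([0.57758235, 0.00566707, 0.04478306]), np.float64(0.0017231715721770658)), np.int64(978))
wax ((array([0.57600456, 0.00692021, 0.02768414]), np.float64(0.0011638274169462677)), np.int64(400))
side (array([0.57796917, 0.00560556]), np.float64(0.002932045093453104), 1061)
S wheel (array([0.56961334, 0.00843627]), np.float64(0.0011789057973132513), np.int64(141), np.float64(0.10977343408721195))
S top ((array([0.57538998, 0.01122991, 0.04768478]), np.float64(0.0023354232078390672)), np.int64(540))
S side (array([0.57792081, 0.00707097]), np.float64(0.0018962717521287392), 618)
```

View pics/t2.png

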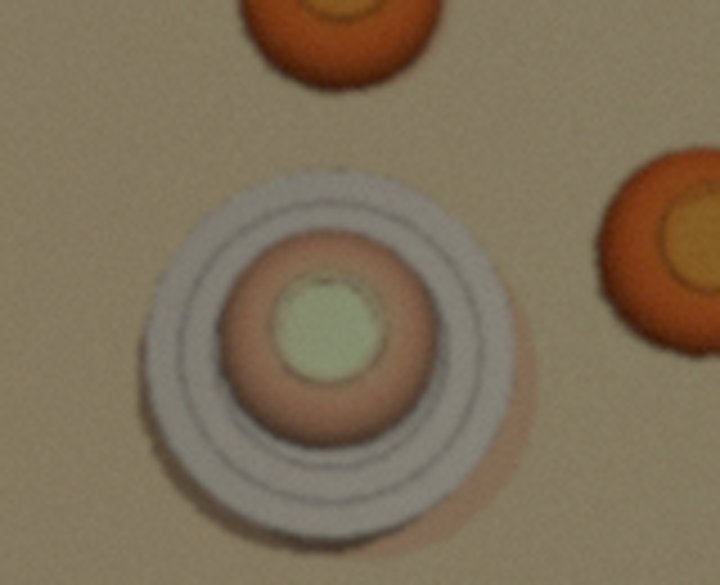

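The view shows the bowl at crop (328,339) and the rings about (331,351), so it is still around 7 mm off towards +x. I'll refine this with radial profiles: the dark 180 mm ring, and the bowl's colour edge.

```bash
cat >> h.py <<'E'
def project(c,X):
    Rm=R.from_rotvec(c["orientation"]).as_matrix()
    return cv2.projectPoints(np.asarray(X,float),cv2.Rodrigues(Rm.T)[0],-Rm.T@c["position"],c["intrinsics"],None)[0][:,0]
def radial(c,img,ctr,z,r0,r1,pick):
    """circle centre from one picked radius per direction at plane z"""
    ctr=np.array(ctr)
    for _ in range(3):
        th=np.radians(np.arange(0,360,3)); r=np.arange(r0,r1,.0004)
        X=np.stack([ctr[0]+np.outer(np.cos(th),r),ctr[1]+np.outer(np.sin(th),r),np.full((len(th),len(r)),z)],-1)
        uv=project(c,X.reshape(-1,3)).reshape(len(th),len(r),2).astype(np.float32)
        v=cv2.remap(img,uv[...,0],uv[...,1],cv2.INTER_LINEAR); v=cv2.GaussianBlur(v,(9,3),0)
        k=r[pick(v)]; p=ctr+np.c_[np.cos(th)*k,np.sin(th)*k]
        s,e=circ(p); ctr=s[:2]
    return s,e
def fine(c,W,B,rings=(.09,)):
    g=cv2.cvtColor(c["image"],cv2.COLOR_BGR2GRAY).astype(np.float32)
    lab=cv2.cvtColor(c["image"],cv2.COLOR_BGR2LAB)[...,1].astype(np.float32)
    for a in rings: print("ring",radial(c,g,W,.065,a-.007,a+.007,lambda v:v.argmin(1)))
    for z in(.070,.077): print("bowl outline z",z,radial(c,lab,B,z,.055,.078,lambda v:np.gradient(v,axis=1).argmin(1)))
    K=(np.abs(np.array([0])))
    print("wax",radial(c,lab,B,.124,.022,.036,lambda v:np.gradient(v,axis=1).argmax(1)))
E
python3 - <<'E'
from h import *
for n in("t2","t2s"):
    print(n); fine(dict(np.load(n+".npz")),[.5695,.006],[.577,.006],(.09,.07) if n=="t2" else (.09,))
E
```

```text
t2
ring (array([0.57041199, 0.00596999, 0.08883973]), np.float64(0.00023864355727626897))
ring (array([0.57498474, 0.00637696, 0.06406641]), np.float64(0.0006083155678036897))
bowl outline z 0.07 (array([0.57766341, 0.00681332, 0.06407197]), np.float64(0.000553460511589999))
bowl outline z 0.077 (array([0.57683306, 0.00679611, 0.06379695]), np.float64(0.0005351845806675237))
wax (array([0.57744404, 0.00924325, 0.02965891]), np.float64(0.0020539759425507675))
t2s
ring (array([0.57281686, 0.00470114, 0.08928039]), np.float64(0.0015209689950923574))
bowl outline z 0.07 (array([0.57737332, 0.00889032, 0.06536069]), np.float64(0.002696774906410967))
bowl outline z 0.077 (array([0.5732751 , 0.01415914, 0.06671916]), np.float64(0.0036037261662658707))
wax (array([0.58195744, 0.00124352, 0.03050232]), np.float64(0.002065764226403367))
```

The ring centre is (0.5704, 0.0060) and the bowl is (0.577, 0.0068), so about 6.8 mm remain. I'll repeat the same cradle pose, shifted by that amount.

```bash
cat > push2.py <<'E'
from h import *
from cell import manip
d=np.array([-.039,.008]); d/=np.linalg.norm(d); o=orient(d,1)
T=np.array([.64247,-.00887])+np.array([.5704,.0060])-np.array([.5771,.0068])
o=min((orient(d,s) for s in(1,-1)),key=lambda a:(R.from_rotvec(a).inv()*R.from_rotvec(manip.state()["tcp_rot"])*R.identity()).magnitude())
S=T-d*.035
manip.move_pose([*S,.25],o); manip.move_linear([*S,.073],rate=.12)
F0=np.array(manip.state()["contact_force"])
manip.move_linear([*(T-d*.012),.073],rate=.05); manip.move_linear([*T,.073],rate=.02)
s=manip.state(); print(np.array(s["contact_force"])-F0,s["tool_pos"],T,s["joint_pos"])
E
python3 push2.py && python3 away.py t3
python3 - <<'E'
from h import *
fine(dict(np.load("t3.npz")),[.5704,.006],[.5704,.006])
E
```

```text
[0.73578219 0.67044159 0.40523656] [ 0.63584758 -0.00959069  0.07311265] [ 0.63577 -0.00967] [-0.0668714   0.43931367  1.70197661  0.02556356  1.17316566 -1.44728805]
20.125
wheel (array([0.57086333, 0.00486976]), np.float64(0.002040810078065554), np.int64(233), np.float64(0.108001449489749))
top ((array([0.57066789, 0.0052977 , 0.04499562]), np.float64(0.0017579505007233093)), np.int64(978))
wax ((array([0.56939837, 0.00656086, 0.0281672 ]), np.float64(0.0010833902343966553)), np.int64(412))
side (array([0.57159515, 0.00542259]), np.float64(0.002890763096996961), 1064)
S wheel (array([0.56966479, 0.0085505 ]), np.float64(0.0011316212186454676), np.int64(145), np.float64(0.10990709502992564))
S top ((array([0.56828771, 0.01015437, 0.04772621]), np.float64(0.0020955416078535707)), np.int64(544))
S side (array([0.57190088, 0.00627088]), np.float64(0.0018817732619893922), 643)
ring (array([0.57049511, 0.00590284, 0.08891518]), np.float64(0.00024919499403016216))
bowl outline z 0.07 (array([0.57153778, 0.0065006 , 0.06427338]), np.float64(0.0006973200653100732))
bowl outline z 0.077 (array([0.57064474, 0.00653133, 0.06389841]), np.float64(0.000682666660064844))
wax (array([0.57166086, 0.00671172, 0.03119021]), np.float64(0.0015710254396483242))
```

View pics/t3.png

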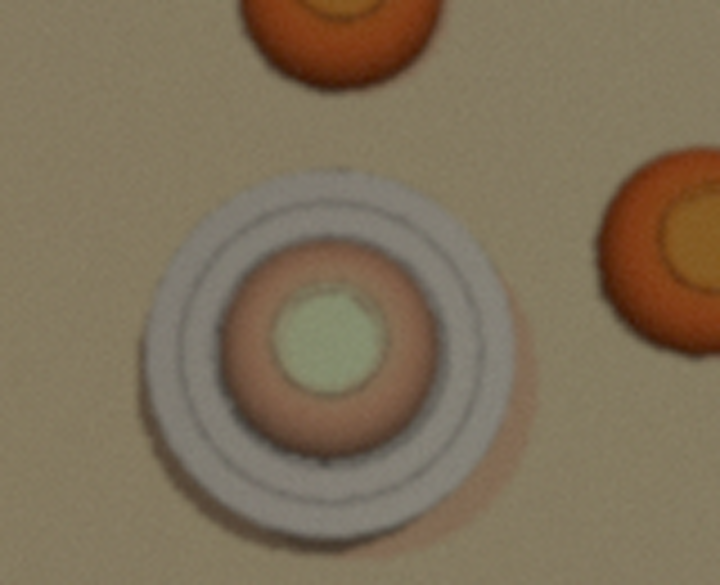

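The bowl now looks concentric with the ring, at crop (329,350) against (331,351), which is under about 1 mm off. The arm is clear, so I'm handing in.

```bash
python3 -c "
from cell import order
print(order.close_job())"
```

```text
the job is handed in; nothing more can be done
None
```

The bowl stands centred on the banding wheel to within about 1 mm by the top camera, the hand is clear of it, and the job was handed in at about 20 s on the robot's clock.

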